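Load, index and scan a batch of lens prisms on the rail slide

ROBOT

A 6-joint arm with a two-finger parallel gripper is mounted at the origin on the work surface. World frame = base frame: x ahead of the robot, y to its left, z up, the work surface at z = 0. Lengths are in m, angles in rad, forces in N, time in s.
With the tool pointing down it reaches from about 0.325 to 0.85 m from the base axis. Payload 4.4 kg.
Tool frame: the origin (TCP) lies midway between the tips of the shut fingers; the grasp point (between the pads) lies 19 mm behind it; z points along the fingers, y is the line along which they close (so a half turn about z gives the same grasp; the last joint's range is limited). The gripper opens to 94 mm and grips with 3 to 60 N. Pads are 16 mm wide; open, the fingers measure 119 mm over their backs; the gripper's body (75 mm by 177 mm) begins 78 mm behind the grasp point.
Start: joints at [-1.276, 0.207, 1.542, -0, 1.393, -0.15], TCP at [0.247, -0.519, 0.205] pointing down, gripper open.
Joint ranges: [-2.73, 2.73], [-0.86, 2.22], [0.23, 2.46], [-1.11, 4.25], [0.08, 2.63], [-2.82, 2.82]. Speed limits (rad/s): [2.79, 2.79, 3.14, 3.14, 3.14, 3.14].

INTERFACE

Orientations are given as a rotation vector (axis times angle).
In Python, from plant import robot, vision, order gives the robot as it stands. Calls block until the motion is done:
- robot.goto(position, orientation): joint-space move of the TCP to a pose.
- robot.servo_line(position, orientation=None, speed=0.15): straight line of the TCP; orientation=None keeps the orientation; speed is the mean speed in m/s.
- robot.move_joints(angles): joint-space move.
- robot.gripper_to(opening, f_grip=None): finger opening in m; f_grip is the grip in N (None keeps the last); returns when the fingers have stopped.
- robot.sleep(seconds).
- robot.inverse_kinematics(position, orientation): joint angles nearest the present ones, or None.
- vision.grab_frame(name): name is "side" or "top" or "wrist"; returns a dict with "image" (384x512x3 uint8, blue, green, red), "vertical_fov" (degrees; the focal length in pixels is half the picture's height over the tangent of half this angle, whatever the lens; pixels are square), "cx", "cy" (the principal point, pixels), "R" (3x3) and "t" (3): a world point X has camera coordinates R X + t; the wrist camera has in their place "mount" (4x4, takes a point from camera to tool coordinates, whose origin is the TCP and whose axes are the flange's). Camera axes: x right, y down, z forward; pixel columns grow to the right and rows downward; lengths in m; the calibration is good to about 2 mm. A picture is of the moment at which its call begins: read the wrist's pose just before it. There is no depth.
A pose or a line that the arm cannot do raises robot.Unreachable and nothing moves.
- order.hand_in(): hands the job in; it is judged then, once.
Readings, each from a call of its own:
- robot.read_t(): time.
- robot.read_qpos(): joint angles.
- robot.read_joint_velocities(): joint speeds.
- robot.read_tau(): joint torques, N m.
- robot.read_tool_pos(): TCP position.
- robot.read_orientation(): TCP orientation.
- robot.read_wrist_force(): force on the tool from outside, world axes, zero at the start.
- robot.read_moment(): the same for the moment, N m.
- robot.read_opening(): finger opening in m.
- robot.read_finger_force(): force on a finger pad.
Only numpy, scipy, OpenCV 4.12 (cv2) and the standard library are available. Lean on these libraries where they do the work, as an engineer would, in place of code of your own. Each camera call takes 0.05 s, during which the arm holds its last target. There are 200 camera calls.

TASK

Stand every glass prism section from the wooden rack upright in the slots of the rail carrier and push the nickel collar fully down onto the carrier's spigot, then push the carrier along its rail to the first (inspection) station detent in front of the scanner. There, squeeze the scanner's trigger all the way for about half a second and let it go, then push the carrier on to the second (hand-over) detent and leave it there with the whole load still seated. Do not tip a prism over or shift the wrench, the iron weight or the bottle.

Things in the scene. Friction and masses are not known exactly. Their poses are not given: they have to be found in the camera images.
- prism0: clear glass prism section, house-shaped plate: 36 mm wide along its x, 20 mm thick along its y (two flat parallel faces, the ones to grip), straight sides up to 40 mm, then a gable roof to a ridge at 58 mm. 90 g. Origin at the centre of its underside, z up. Stands 18 mm deep in a rack slot at the start. May be absent (then None from the start): 2 to 4 of the four are there.
- prism1: sea-green glass prism section, house-shaped plate: 36 mm wide along its x, 20 mm thick along its y (two flat parallel faces, the ones to grip), straight sides up to 40 mm, then a gable roof to a ridge at 58 mm. 90 g. Origin at the centre of its underside, z up. Stands 18 mm deep in a rack slot at the start. May be absent (then None from the start): 2 to 4 of the four are there.
- prism2: clear glass prism section, house-shaped plate: 36 mm wide along its x, 20 mm thick along its y (two flat parallel faces, the ones to grip), straight sides up to 40 mm, then a gable roof to a ridge at 58 mm. 90 g. Origin at the centre of its underside, z up. Stands 18 mm deep in a rack slot at the start. May be absent (then None from the start): 2 to 4 of the four are there.
- prism3: sea-green glass prism section, house-shaped plate: 36 mm wide along its x, 20 mm thick along its y (two flat parallel faces, the ones to grip), straight sides up to 40 mm, then a gable roof to a ridge at 58 mm. 90 g. Origin at the centre of its underside, z up. Stands 18 mm deep in a rack slot at the start. May be absent (then None from the start): 2 to 4 of the four are there.
- rack: fixed wooden block 112 x 108 x 28 mm with four slots, 45 mm (x) by 25 mm (y) and 18 mm deep, centred at x = +-25 mm, y = +-25 mm; slot floors 10 mm above the work surface. Origin at the centre of its underside. Some slots may be empty.
- collar: nickel-plated collar, a plain sleeve: outside diameter 52 mm, bore 37 mm, 30 mm high, 130 g, standing on end on a cork pad on the work surface. Origin at the centre of its underside, z along the bore.
- rail: fixed rail slide, base plate 110 mm (x) by 420 mm (y), 8 mm high, along its own y. Origin on the work surface under the carrier's centre when the carrier is at the inspection station. The carrier travels along the rail's +y. Small brass pointers on the near (-x) edge mark the two stations: a carrier is at a station when the brass pointer at the middle of its own near side is opposite that mark.
- carrier (a joint): travel of the carrier along the rail's +y, in m, 0 to 0.23 (end stop). It starts near 0 (loading end). 0.100 = inspection station detent, 0.200 = hand-over station detent (before the end stop). A spring ball drops in at each station (centres it to about 1 mm); about 5 N is needed to push into or out of a detent, 2 N between. It stays where it is left.
- slot0 (a point): centre of the floor of a carrier slot, 45 mm along the point's x by 25 mm along its y (y = the travel direction), 18 mm deep below the deck, which is 52 mm above the work surface. A prism fits with its width along x and its thickness along y, 4.5 mm free on each side along x and 2.5 mm along y. Neighbouring slots are 50 mm apart. Any prism may go in any slot.
- slot1 (a point): centre of the floor of a carrier slot, 45 mm along the point's x by 25 mm along its y (y = the travel direction), 18 mm deep below the deck, which is 52 mm above the work surface. A prism fits with its width along x and its thickness along y, 4.5 mm free on each side along x and 2.5 mm along y. Neighbouring slots are 50 mm apart. Any prism may go in any slot.
- slot2 (a point): centre of the floor of a carrier slot, 45 mm along the point's x by 25 mm along its y (y = the travel direction), 18 mm deep below the deck, which is 52 mm above the work surface. A prism fits with its width along x and its thickness along y, 4.5 mm free on each side along x and 2.5 mm along y. Neighbouring slots are 50 mm apart. Any prism may go in any slot.
- slot3 (a point): centre of the floor of a carrier slot, 45 mm along the point's x by 25 mm along its y (y = the travel direction), 18 mm deep below the deck, which is 52 mm above the work surface. A prism fits with its width along x and its thickness along y, 4.5 mm free on each side along x and 2.5 mm along y. Neighbouring slots are 50 mm apart. Any prism may go in any slot.
- spigot (a point): point on the axis of the carrier's upright round spigot at its foot, on the deck (52 mm above the work surface); z up. The spigot is 32 mm in diameter, 34 mm high, its top 6 mm tapered to 22 mm diameter. Fully home, the collar stands on the deck around it.
- push_lug (a point): centre of the rear (-y, trailing) face of the upright push lug at the rear end of the carrier: a plate 64 mm wide (x), 8 mm thick (y), its top 94 mm above the work surface; this point is 76 mm above it. Axes as the rail's. Push it towards +y. The front end of the carrier deck (24 to 52 mm high) is 180 mm ahead (+y) of this face.
- trigger_pad (a point): point on the front (-x) face of the scanner's trigger, 55 mm above its hinge, about 135 mm above the work surface; the trigger is an upright aluminium blade 18 mm wide (y), 8 mm thick, its top 13 mm higher than this point. It moves towards +x when squeezed.
- grip_back (a point): point on the back (+x) face of the scanner's fixed upright black grip (28 mm x 28 mm, top 165 mm above the work surface), 135 mm above the work surface, straight behind the trigger: with trigger_pad it is 56 mm across at rest, about 40 mm when squeezed. The scanner's head below is up to 75 mm high.
- trigger (a joint): angle of the scanner's trigger in rad: 0 released (it springs back), 0.32 fully squeezed against its stop. About 2 N at the pad to start, 6 N at the end.
- wrench: bystander: brass ratchet wrench, 190 mm long, lying on the work surface. Leave alone.
- weight: bystander: black iron weight, 64 mm in diameter, 74 mm high. Origin at the centre of its underside. Leave alone.
- bottle: bystander: amber glass bottle, 48 mm in diameter, 110 mm high. Origin at the centre of its underside. Leave alone.
Things that resemble listed ones, but are neither listed nor needed, are in the scene too. Leave any red look-alike of the prism1 alone.

How it is judged:
On the way, in this order (a step that is already met when the one before it is completed fails the run):
1. every prism present stands seated in a carrier slot and the collar is fully down on the spigot ((distance between prism0 and slot0 below 0.008 m or distance between prism0 and slot1 below 0.008 m or distance between prism0 and slot2 below 0.008 m or distance between prism0 and slot3 below 0.008 m) and angle between each of prism0, prism1, prism2, prism3's own z axis and vertical below 0.12 rad and (distance between prism1 and slot0 below 0.008 m or distance between prism1 and slot1 below 0.008 m or distance between prism1 and slot2 below 0.008 m or distance between prism1 and slot3 below 0.008 m) and (distance between prism2 and slot0 below 0.008 m or distance between prism2 and slot1 below 0.008 m or distance between prism2 and slot2 below 0.008 m or distance between prism2 and slot3 below 0.008 m) and (distance between prism3 and slot0 below 0.008 m or distance between prism3 and slot1 below 0.008 m or distance between prism3 and slot2 below 0.008 m or distance between prism3 and slot3 below 0.008 m) and horizontal distance between collar and spigot below 0.005 m and z of collar in the frame of spigot between -0.005 and 0.005 m and angle between collar's own z axis and vertical below 0.1 rad), for 0.2 s.
2. the loaded carrier rests in the inspection detent (value of joint carrier between 0.096 and 0.104 m and velocity of joint carrier between -0.01 and 0.01 m/s), for 0.3 s.
3. the trigger is squeezed with the carrier in the inspection detent (value of joint carrier between 0.096 and 0.104 m and value of joint trigger above 0.25 rad), for 0.3 s.
4. the trigger is let go with the carrier still there (value of joint carrier between 0.096 and 0.104 m and value of joint trigger below 0.05 rad), for 0.1 s.
At the end, for the whole second after the job is handed in: Carrier in the hand-over detent (0.200 m +- 4 mm); every prism present upright (within 0.12 rad) in a carrier slot, its underside within 8 mm of the slot floor centre; collar around the spigot (within 5 mm of its axis) and standing on the deck (within 5 mm); trigger released; nothing moving (all of step 1 and value of joint carrier between 0.196 and 0.204 m and value of joint trigger below 0.05 rad and linear speed of each of prism0, prism1, prism2, prism3, collar below 0.02 m/s); the robot touches nothing.
It fails at once if a prism is tipped over (angle between any of prism0, prism1, prism2, prism3's own z axis and vertical above 1 rad).
It fails at once if the wrench, the weight or the bottle is shifted by more than 3 cm or knocked over (distance of any of wrench, weight, bottle from where it was at the start of the episode above 0.03 m or angle between any of weight, bottle's own z axis and vertical above 0.6 rad).
Of prism0, prism1, prism2, prism3 only 2 to 4 are there at a start; the rules pass over those that are not, and their reading is None.
At some moment in a run one of collar may be knocked a few centimetres aside while the robot is not near it.
It also fails if it takes over 210 s, if anything falls off the work surface, if the arm or the gripper's body presses on something with over 40 N, if the wrist force passes 120 N, or if a joint passes its speed limit or range.

## Working session

There is one attempt and no reset: what is moved stays moved. The work goes in short steps, each a Python script; the robot and the scene stay as the last script left them, time stands still between calls to the robot, and variables do not carry over. Pictures are saved under pics/ and viewed, at most 14 in all, crops included, and the job is handed in when it is done.

```bash
ls; mkdir -p pics; python3 - <<'E'
from plant import robot, vision, order
import cv2,numpy as np
for n in ["side","top"]:
    f=vision.grab_frame(n); cv2.imwrite(f"pics/{n}0.png",f["image"])
    print(n,f["vertical_fov"],f["cx"],f["cy"],np.round(f["R"],4).tolist(),np.round(f["t"],4).tolist())
    print([k for k in f])
print(robot.read_t(),robot.read_orientation())
E
```

```text
pics
side 53.934363711557744 252.94092658765473 203.07040443822012 [[0.9796, -0.2009, -0.0098], [-0.1526, -0.7107, -0.6867], [0.131, 0.6741, -0.7269]] [-0.5787, 0.1456, 0.9859]
['image', 'vertical_fov', 'cx', 'cy', 'R', 't']
top 47.773973838889795 258.4329200638937 189.11027064836608 [[0.088, -0.9961, 0.0004], [-0.9758, -0.0862, -0.2008], [0.2001, 0.0172, -0.9796]] [-0.059, 0.594, 1.3745]
['image', 'vertical_fov', 'cx', 'cy', 'R', 't']
0.1 [-3.06228510e+00 -6.92588910e-01  2.41410686e-04]
```

View pics/top0.png

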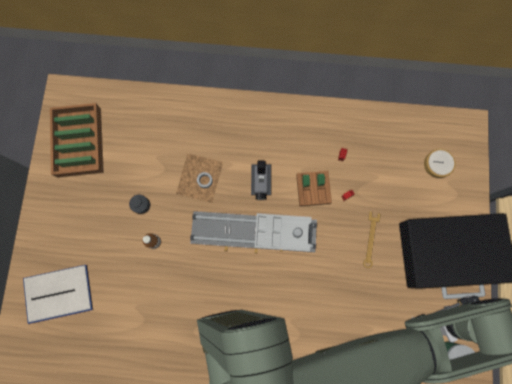

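View pics/side0.png

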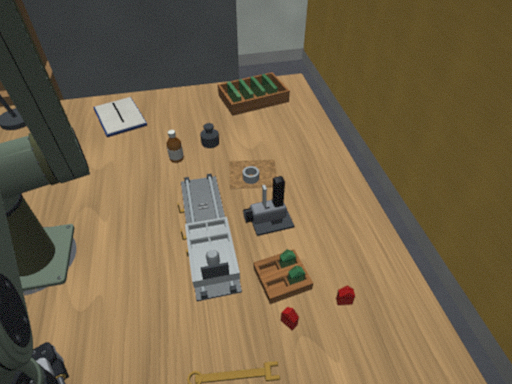

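The top view shows the carrier at about (285,232) with its spigot at (297,232), and the rail running to the left. The rack is at (314,188) and holds two green prisms at (306,180) and (321,180). The collar is at (204,180) on cork, and the scanner is at (262,178).

Candidates for a prism:
- Green rack pieces at (306,180) and (321,180): these are the ones I want.
- Red look-alikes at (343,154) and (348,195): leave alone.
- Green bars in the far box at (73,118) to (73,160): not the rack.
- Lower rack slots at (306,197) and (322,196): these may hold clear prisms, so I'll check with the wrist camera.

Candidates for the collar: only the ring at (204,180). The jar at (440,163) and the weight at (139,204) don't match.

```bash
cat > h.py <<'E'
from plant import robot, vision, order
import cv2,numpy as np
from scipy.spatial.transform import Rotation as Ro
def grab(n):
    p=np.array(robot.read_tool_pos()); o=np.array(robot.read_orientation())
    f=vision.grab_frame(n); im=f["image"]
    F=im.shape[0]/2/np.tan(np.radians(f["vertical_fov"])/2)
    K=np.array([[F,0,f["cx"]],[0,F,f["cy"]],[0,0,1]])
    if "mount" in f:
        T=np.eye(4);T[:3,:3]=Ro.from_rotvec(o).as_matrix();T[:3,3]=p
        C=np.linalg.inv(T@np.array(f["mount"])); R,t=C[:3,:3],C[:3,3]
    else: R,t=np.array(f["R"]),np.array(f["t"])
    return im,(K,R,t)
def cast(cam,uv,z):
    K,R,t=cam; uv=np.atleast_2d(np.array(uv,float))
    d=np.c_[uv,np.ones(len(uv))]@np.linalg.inv(K).T@R   # R^T K^-1 u
    c=-R.T@t
    return c+d*((z-c[2])/d[:,2])[:,None]
def proj(cam,X):
    K,R,t=cam; q=(np.atleast_2d(X)@R.T+t)@K.T
    return q[:,:2]/q[:,2:]
def ori(yaw):  # tool down, closing axis (tool y) at angle yaw from world x
    y=np.array([np.cos(yaw),np.sin(yaw),0]); z=np.array([0,0,-1.]); x=np.cross(y,z)
    return Ro.from_matrix(np.c_[x,y,z]).as_rotvec()
def best(pos,yaw):
    c=[]
    for k in (-1,0,1):
        o=ori(yaw+k*np.pi); q=robot.inverse_kinematics(pos,o)
        if q is not None: c.append((abs(q[5]),k,o))
    return min(c,key=lambda a:a[0])[2]
E
python3 - <<'E'
from h import *
im,cam=grab("top")
pts={"prA":(306,180,.05),"prB":(321,180,.05),"rack":(314,188,.028),"collar":(204,180,.03),"spig":(297,232,.08),"scan":(262,178,.05),"lug":(314,232,.09),"railL":(192,230,.008),"railR":(316,233,.008),"m1":(226,250,.008),"m2":(256,252,.008),"weight":(139,204,.07),"bottle":(150,240,.1),"wrench":(372,240,0)}
for n,(u,v,z) in pts.items(): print(n,cast(cam,(u,v),z).round(3))
f=vision.grab_frame("wrist"); print(np.round(f["mount"],4).tolist(),f["vertical_fov"])
robot.gripper_to(.07,20)
r=cast(cam,(300,190),.03)[0]; p=[r[0]-.07,r[1],.36]
o=best(p,0.0); print(p,o,robot.inverse_kinematics(p,o))
robot.goto(p,o)
im,cam=grab("wrist"); cv2.imwrite("pics/w1.png",im); 
print(robot.read_t(),proj(cam,cast(grab("top")[1],(314,188),.028)))
E
```

```text
prA [[ 0.644 -0.162  0.05 ]]
prB [[ 0.648 -0.212  0.05 ]]
rack [[ 0.624 -0.193  0.028]]
collar [[0.618 0.181 0.03 ]]
spig [[ 0.464 -0.142  0.08 ]]
scan [[ 0.638 -0.015  0.05 ]]
lug [[ 0.468 -0.195  0.09 ]]
railL [[0.448 0.205 0.008]]
railR [[ 0.474 -0.212  0.008]]
m1 [[0.391 0.084 0.008]]
m2 [[ 0.394 -0.016  0.008]]
weight [[0.511 0.377 0.07 ]]
bottle [[0.396 0.318 0.1  ]]
wrench [[ 0.468 -0.402  0.   ]]
[[-0.0009, -0.9622, -0.2725, 0.0801], [1.0, -0.0005, -0.0012, 0.0006], [0.0011, -0.2725, 0.9622, -0.1797], [0.0, 0.0, 0.0, 1.0]] 58.90570418640891
[np.float64(0.5423311636030019), np.float64(-0.14615922512496632), 0.36] [2.22144147 2.22144147 0.        ] [-4.17324204e-01  1.05111731e-01  1.34516952e+00 -4.44089210e-16
  1.69131140e+00 -4.17324204e-01]
2.6417 [[309.29034036 176.48160276]]
```

View pics/w1.png

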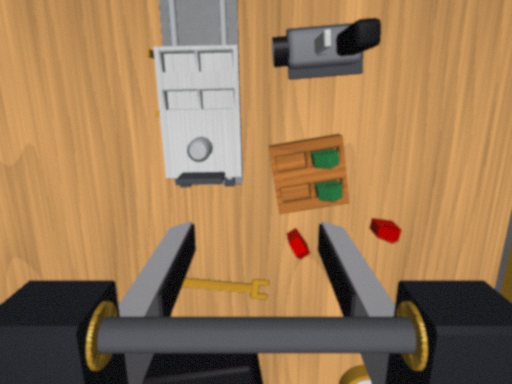

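This wrist view has +x to the right and +y up. It shows the rack with green prisms at (325,158) and (328,190), near slots at (292,161) and (295,193), red decoys at (297,243) and (385,230), and the carrier with its spigot at (200,148). I need a closer crop to tell whether the near slots hold clear prisms.

```bash
python3 - <<'E'
from h import *
p=[.59,-.19,.27]
robot.goto(p,best(p,0.0))
im,cam=grab("wrist"); np.savez("w2.npz",im=im,K=cam[0],R=cam[1],t=cam[2])
c=proj(cam,[.62,-.19,.028])[0].astype(int); print(c,robot.read_t())
x,y=max(c[0]-110,0),max(c[1]-90,0); cr=im[y:y+180,x:x+220]; print(x,y)
cv2.imwrite("pics/w2.png",cv2.resize(cr,None,fx=3.2,fy=3.2,interpolation=cv2.INTER_CUBIC))
E
```

```text
[280 157] 3.2583
170 67
```

View pics/w2.png

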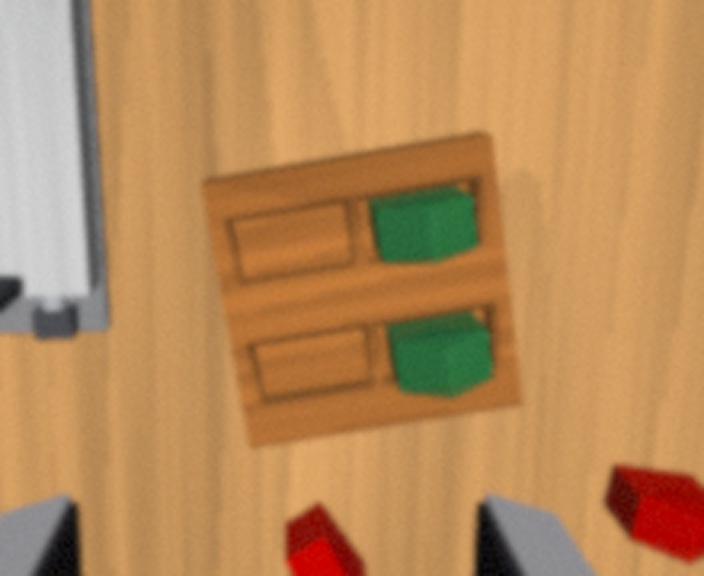

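The near slots look like empty 45 x 25 mm rectangles. The greens sit at the right end of their slots. I'll stretch the contrast to rule out clear glass and get the rack geometry from masks.

```bash
python3 - <<'E'
from h import *
d=np.load("w2.npz"); im=d["im"]; cam=(d["K"],d["R"],d["t"])
cr=im[110:210,230:340]
g=cv2.createCLAHE(4,(3,3)).apply(cv2.cvtColor(cr,cv2.COLOR_BGR2GRAY))
cs=cv2.convertScaleAbs(cr.astype(float)-128,alpha=1)
lab=cv2.cvtColor(cr,cv2.COLOR_BGR2LAB); lab[...,0]=cv2.createCLAHE(5,(3,3)).apply(lab[...,0])
cv2.imwrite("pics/w3.png",cv2.resize(cv2.cvtColor(lab,cv2.COLOR_LAB2BGR),None,fx=6,fy=5.9,interpolation=cv2.INTER_CUBIC))
# rack corners by top-level crop estimates
u=np.array([[207,182],[490,133],[520,403],[252,446]])/3.2+[170,67]
P=cast(cam,u,.028); print(P.round(4),P.mean(0)); 
for i in range(4): e=P[(i+1)%4]-P[i]; print(np.linalg.norm(e),np.degrees(np.arctan2(e[1],e[0])))
hsv=cv2.cvtColor(im,cv2.COLOR_BGR2HSV)
m=cv2.inRange(hsv,(60,100,30),(95,255,255))
for c in cv2.findContours(m,0,2)[0]:
    if cv2.contourArea(c)>50: print("green",cv2.boundingRect(c),cv2.minAreaRect(c))
E
```

```text
[[ 0.5633 -0.1477  0.028 ]
 [ 0.6705 -0.1297  0.028 ]
 [ 0.688  -0.2359  0.028 ]
 [ 0.5797 -0.2541  0.028 ]] [ 0.62539346 -0.19183042  0.028     ]
0.10865048346449174 9.56605208414831
0.10767129607450499 -80.62212800390886
0.10984242529309057 -170.4686962993925
0.10761519787301137 98.74315083419806
green (293, 168, 30, 21) ((307.8292541503906, 178.46340942382812), (19.65681266784668, 28.933063507080078), 83.6598129272461)
green (287, 127, 31, 21) ((302.69232177734375, 137.46153259277344), (18.434917449951172, 29.809656143188477), 78.69007110595703)
```

View pics/w3.png

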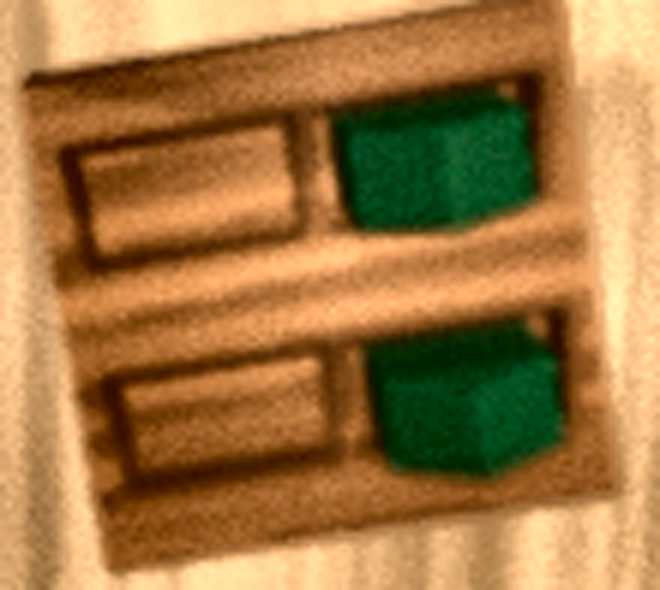

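Both near slots are empty, so there are two prisms: prism1 and prism3, both green. Next I'll take a close view of the carrier.

```bash
python3 - <<'E'
from h import *
d=np.load("w2.npz"); cam=(d["K"],d["R"],d["t"])
for n,a,b in [("A",(437,130),(450,228)),("B",(473,398),(489,475))]:
    P=cast(cam,np.array([a,b])/[6,5.9]+[230,110],.068); print(n,P.round(4),P.mean(0).round(4))
p=[.45,-.15,.25]
robot.goto(p,best(p,0.0))
im,cam=grab("wrist"); np.savez("w4.npz",im=im,K=cam[0],R=cam[1],t=cam[2]); print(robot.read_t())
cr=im[0:260,120:420]
cv2.imwrite("pics/w4.png",cv2.resize(cr,None,fx=2.3,fy=2.3,interpolation=cv2.INTER_CUBIC))
E
```

```text
A [[ 0.6417 -0.1533  0.068 ]
 [ 0.6448 -0.1719  0.068 ]] [ 0.6432 -0.1626  0.068 ]
B [[ 0.6504 -0.2054  0.068 ]
 [ 0.6541 -0.2211  0.068 ]] [ 0.6523 -0.2132  0.068 ]
3.95
```

View pics/w4.png

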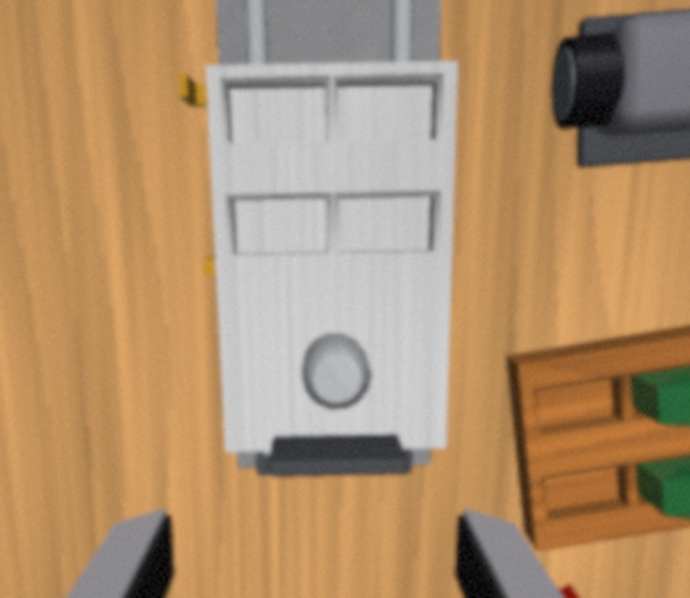

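The view shows the carrier deck with corners near crop (208,65), (457,62), (445,448) and (226,452). It has a 2x2 slot grid, the spigot top at (336,370) and the lug at (336,455). Next I'll cast these points onto the deck plane.

```bash
python3 - <<'E'
from h import *
d=np.load("w4.npz"); cam=(d["K"],d["R"],d["t"]); im=d["im"]
C=lambda uv,z: cast(cam,np.array(uv)/2.3+[120,0],z)
D=C([(208,65),(457,62),(445,448),(226,452)],.052); print("deck",D.round(4).tolist(),D.mean(0).round(4))
for i in range(4): e=D[(i+1)%4]-D[i]; print(np.linalg.norm(e).round(4),np.degrees(np.arctan2(e[1],e[0])).round(2))
for n,q in dict(FL=[(228,80),(327,79),(327,142),(228,142)],FR=[(336,79),(441,78),(439,139),(336,140)],RL=[(230,195),(328,194),(328,253),(231,255)],RR=[(336,193),(439,192),(437,251),(337,252)]).items():
    P=C(q,.052); print(n,P.mean(0).round(4),[np.linalg.norm(P[(i+1)%4]-P[i]).round(4) for i in range(4)])
print("spigot",C([(336,371)],.084),"lug top rear edge",C([(262,462),(412,458)],.094), "lug top front",C([(272,438),(400,436)],.094))
print("ptr",C([(211,267)],.04),C([(190,90)],.01))
E
```

```text
deck [[0.4064, -0.0086, 0.052], [0.5173, -0.0074, 0.052], [0.5201, -0.1872, 0.052], [0.4087, -0.1891, 0.052]] [ 0.4631 -0.0981  0.052 ]
0.1109 0.64
0.1798 -89.1
0.1114 -179.02
0.1805 90.75
FL [ 0.437  -0.0277  0.052 ] [np.float64(0.0443), np.float64(0.0265), np.float64(0.0452), np.float64(0.0261)]
FR [ 0.487 -0.027  0.052] [np.float64(0.047), np.float64(0.0257), np.float64(0.0471), np.float64(0.0257)]
RL [ 0.4372 -0.0773  0.052 ] [np.float64(0.0456), np.float64(0.0268), np.float64(0.046), np.float64(0.0272)]
RR [ 0.4879 -0.0763  0.052 ] [np.float64(0.0479), np.float64(0.0267), np.float64(0.0474), np.float64(0.0268)]
spigot [[ 0.46328916 -0.14085307  0.084     ]] lug top rear edge [[ 0.42964073 -0.18081542  0.094     ]
 [ 0.49774686 -0.17905428  0.094     ]] lug top front [[ 0.43435392 -0.16947053  0.094     ]
 [ 0.49198809 -0.16864786  0.094     ]]
ptr [[ 0.40297646 -0.09764309  0.04      ]] [[ 0.39195948 -0.01316518  0.01      ]]
```

```bash
cat >> h.py <<'E'
def pick(xy,yaw,z,op,f,lift=.17):
    o=best([*xy,z],yaw); robot.gripper_to(op,f)
    robot.goto([*xy,lift],o); robot.servo_line([*xy,z],o,.12)
    robot.gripper_to(0.0,f); print("open",robot.read_opening(),"f",robot.read_finger_force(),robot.read_tool_pos())
    robot.servo_line([*xy,lift],o,.15); print("lifted",robot.read_opening())
    return robot.read_wrist_force()
def lower(xy,o,z0,z1,step=.003,fmax=8,speed=.04):
    robot.servo_line([*xy,z0],o,.12); robot.sleep(.2); f0=np.array(robot.read_wrist_force()); z=z0
    while z>z1+1e-6:
        z=max(z1,z-step); robot.servo_line([*xy,z],o,speed)
        df=np.array(robot.read_wrist_force())-f0
        if np.linalg.norm(df)>fmax: print("contact z",z,df.round(1)); return False,z
    print("lower ok",z,df.round(1)); return True,z
E
python3 - <<'E'
from h import *
A=np.radians(9.3)
pick([.6432,-.1626],A+np.pi/2,.033,.036,25)
o=best([.487,-.027,.16],np.radians(90.9))
robot.goto([.487,-.0275,.16],o)
im,cam=grab("wrist"); cv2.imwrite("pics/w5.png",im)
print(lower([.487,-.0275],o,.084,.066)); print(robot.read_tool_pos(),robot.read_t())
im,cam=grab("side"); cr=im[150:330,140:340];cv2.imwrite("pics/s5.png",cv2.resize(cr,None,fx=3,fy=3,interpolation=cv2.INTER_CUBIC))
E
```

```text
open 0.01990405482492411 f 24.997435212135315 [ 0.64370753 -0.16278046  0.03377735]
lifted 0.019926320682384088
lower ok 0.066 [-1.   0.8 -0.8]
(True, 0.066)
[ 0.48673224 -0.02744989  0.06572876] 12.1583
```

View pics/s5.png

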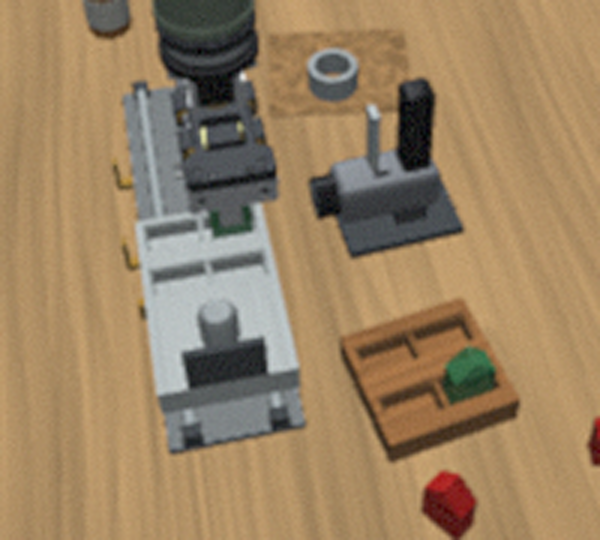

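The held green prism at crop (230,220) is entering the front-right slot with no contact force. I'll finish placing it and then do the second one.

```bash
python3 - <<'E'
from h import *
o=best([.487,-.027,.16],np.radians(90.9))
print(lower([.487,-.0275],o,.066,.0565,.002,6)); robot.gripper_to(.034); robot.servo_line([.487,-.0275,.17],o,.12)
pick([.6523,-.2128],np.radians(99.3),.033,.036,25)
o=best([.437,-.028,.16],np.radians(90.9))
robot.goto([.437,-.0283,.16],o)
ok,_=lower([.437,-.0283],o,.084,.0565,.003,6)
if ok:
    robot.gripper_to(.034); robot.servo_line([.437,-.0283,.17],o,.12)
    p=[.618-.0,.181-.05,.25]; robot.goto(p,best(p,0.)); 
    im,cam=grab("wrist"); np.savez("w6.npz",im=im,K=cam[0],R=cam[1],t=cam[2]); cv2.imwrite("pics/w6.png",im)
print(robot.read_t(),robot.read_tool_pos())
E
```

```text
contact z 0.0565 [-3.2  1.3  9.2]
(False, 0.0565)
open 0.01977475879534626 f 24.997917730361223 [ 0.65278656 -0.21297181  0.03378897]
lifted 0.019941781846490623
contact z 0.0565 [-2.2  0.9  8.2]
24.0333 [ 0.43771008 -0.02845229  0.05754662]
```

Both prisms touched the slot floor at the final step, as expected. Now I'll release the second one and measure the collar.

```bash
python3 - <<'E'
from h import *
o=robot.read_orientation(); x=robot.read_tool_pos()
robot.gripper_to(.034); robot.servo_line([x[0],x[1],.17],o,.12)
p=[.618,.131,.25]; robot.goto(p,best(p,0.)); 
im,cam=grab("wrist"); np.savez("w6.npz",im=im,K=cam[0],R=cam[1],t=cam[2])
w=im[:220,100:420]
s,sc=grab("side"); s=s[190:280,160:260]
cv2.imwrite("pics/w6.png",np.vstack([cv2.resize(w,(436,300)),cv2.resize(s,(436,300),interpolation=cv2.INTER_CUBIC)]))
print(robot.read_t(),proj(cam,[.618,.181,.03]))
hsv=cv2.cvtColor(im,cv2.COLOR_BGR2HSV); m=cv2.inRange(hsv,(0,0,60),(179,60,255)); m[220:]=0
for c in cv2.findContours(m,0,2)[0]:
    if cv2.contourArea(c)>200: print(cv2.boundingRect(c),cv2.fitEllipse(c))
E
```

```text
26.8167 [[256.73818017 118.18703801]]
(237, 94, 44, 46) ((258.4398498535156, 116.68852996826172), (43.96791458129883, 44.611595153808594), 0.4933253526687622)
(77, 93, 103, 127) ((130.84059143066406, 157.52244567871094), (93.05265808105469, 201.7540283203125), 172.64761352539062)
```

View pics/w6.png

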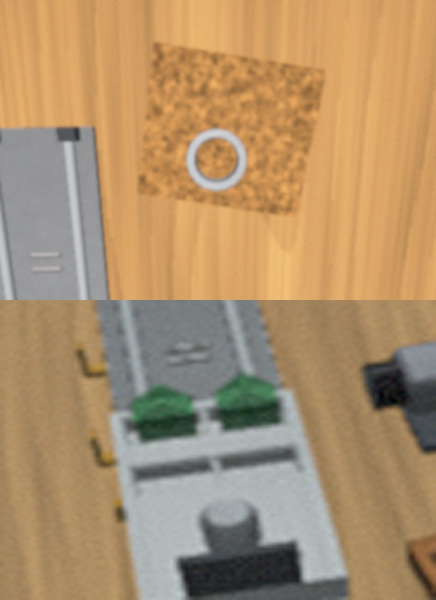

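The lower half shows both green prisms standing in the front slots. The collar is at (258,117) in the frame. I'll grip it along x, which keeps the fingers clear of the lug.

```bash
python3 - <<'E'
from h import *
d=np.load("w6.npz"); cam=(d["K"],d["R"],d["t"])
c=cast(cam,(258.4,116.2),.031)[0]; print(c)
pick(c[:2],0.,.008,.074,25)
s=[.4633,-.1409]; o=best([*s,.2],0.)
robot.goto([*s,.18],o)
im,cam=grab("wrist"); cv2.imwrite("pics/w7.png",im)
print(robot.read_t(),robot.read_tool_pos(),robot.read_opening())
ok,z=lower(s,o,.105,.078,.003,6); print(robot.read_tool_pos())
E
```

```text
[0.61991082 0.18330494 0.031     ]
open 0.051265008161931094 f 25.000337278470397 [0.62000737 0.18336095 0.00838491]
lifted 0.05144802568385678
32.675 [ 0.46403539 -0.14023631  0.18008654] 0.051224038405183955
lower ok 0.078 [ 0.1  1.5 -0.3]
[ 0.46305443 -0.140813    0.077733  ]
```

```bash
python3 - <<'E'
from h import *
im,cam=grab("side"); a=cv2.resize(im[200:300,160:260],(400,400),interpolation=cv2.INTER_CUBIC)
b=cv2.imread("pics/w7.png")[100:384,100:420]
cv2.imwrite("pics/s7.png",np.hstack([a,cv2.resize(b,(400,400))]))
E
```

```text
(no output)
```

View pics/s7.png

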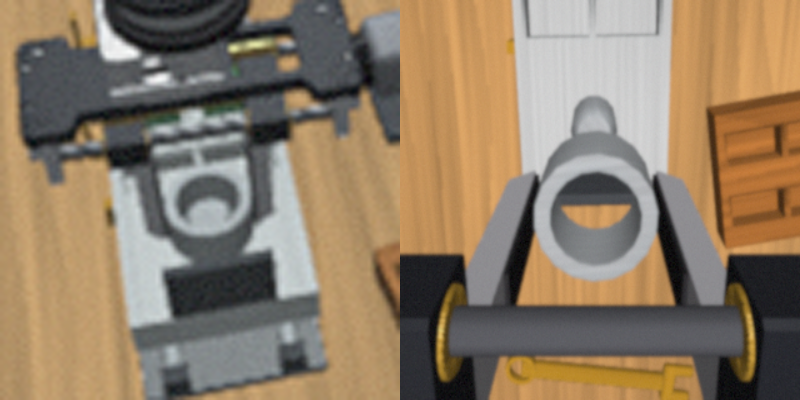

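The left half shows the collar already around the spigot top, with no contact force. I'll lower it until it stands on the deck.

```bash
python3 - <<'E'
from h import *
s=[.4633,-.1409]; o=best([*s,.2],0.)
print(lower(s,o,.078,.0535,.0015,10,.03), robot.read_tool_pos())
robot.gripper_to(.074); robot.sleep(.2); p=robot.read_tool_pos()
robot.servo_line([*s,.22],o,.15)
q=[.46,-.2,.25]; robot.goto(q,best(q,0.))
im,cam=grab("wrist"); np.savez("w8.npz",im=im,K=cam[0],R=cam[1],t=cam[2])
w=im[:260,100:420]; sd=grab("side")[0][150:300,150:310]
cv2.imwrite("pics/w8.png",np.hstack([cv2.resize(w,(492,400)),cv2.resize(sd,(300,400),interpolation=cv2.INTER_CUBIC)])); print(robot.read_t())
E
```

```text
contact z 0.05849999999999998 [-2.7  1.  12.2]
(False, 0.05849999999999998) [ 0.46368229 -0.14146851  0.06024983]
42.1083
```

View pics/w8.png

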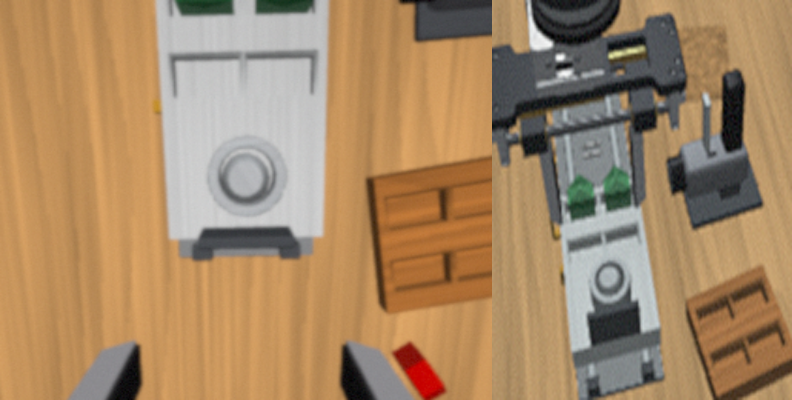

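The collar sits around the spigot at (245,175). To be sure it is fully down, I'll press its rim with the fingertips and read the height at contact.

```bash
python3 - <<'E'
from h import *
s=[.4636,-.1410]; o=best([*s,.2],0.)
robot.gripper_to(.040); robot.goto([*s,.15],o)
print(lower(s,o,.10,.078,.0015,18,.03), robot.read_tool_pos(),robot.read_wrist_force(),robot.read_opening())
robot.servo_line([*s,.2],o,.15); print(robot.read_t())
E
```

```text
contact z 0.07899999999999999 [-7.5  1.2 19.7]
(False, 0.07899999999999999) [ 0.46403941 -0.14202841  0.08208093] [-7.17549868  0.61549268 20.16533346] 0.0400773424369257
48.5667
```

The rim contact at TCP z = 0.082 equals deck plus 30 mm, so the collar is fully home. Now I'll push the carrier in steps while logging force.

```bash
cat >> h.py <<'E'
dr=np.array([-.0157,.9999])
S0=np.array([.4636,-.2300])
Oz=.070
def pushto(s0,s1,step,speed=.05,stop=None,log=True):
    o=best([*S0,Oz],0.); L=[]; s=s0
    while s<s1-1e-6:
        s=min(s1,s+step); robot.servo_line([*(S0+s*dr),Oz],o,speed)
        f=robot.read_wrist_force(); L.append((round(s,4),round(float(np.dot(f[:2],dr)),1)))
        if stop and stop(L): break
    if log: print(L)
    return s
E
python3 - <<'E'
from h import *
o=best([*S0,.2],0.); robot.gripper_to(0.0,10)
robot.goto([*S0,.2],o); robot.servo_line([*S0,Oz],o,.15); robot.sleep(.2)
f0=np.dot(robot.read_wrist_force()[:2],dr); print("f0",f0)
s=pushto(0,.06,.002,.04,lambda L:L[-1][1]<f0-1.5)
s=pushto(s,s+.07,.005,.05)
print(robot.read_t(),robot.read_tool_pos())
im,cam=grab("top"); cv2.imwrite("pics/t9.png",cv2.resize(im[180:280,170:330],None,fx=4,fy=4,interpolation=cv2.INTER_CUBIC))
sd=grab("side")[0]; cv2.imwrite("pics/s9.png",cv2.resize(sd[160:310,150:310],None,fx=3.7,fy=3.7,interpolation=cv2.INTER_CUBIC))
E
```

```text
f0 -0.31666417516940837
[(0.002, -0.1), (0.004, -0.4), (0.006, 0.2), (0.008, -0.9), (0.01, -0.1), (0.012, -0.4), (0.014, -0.4), (0.016, 1.1), (0.018, 0.7), (0.02, -0.4), (0.022, 0.6), (0.024, 0.5), (0.026, -0.9), (0.028, -1.7), (0.03, -0.3), (0.032, 0.7), (0.034, -1.0), (0.036, -1.3), (0.038, -0.6), (0.04, -0.4), (0.042, -0.8), (0.044, -0.1), (0.046, -0.1), (0.048, 0.2), (0.05, -1.1), (0.052, 0.1), (0.054, -0.3), (0.056, -1.2), (0.058, -0.5), (0.06, -0.7)]
[(0.065, -0.7), (0.07, 0.1), (0.075, 0.1), (0.08, -0.9), (0.085, 0.2), (0.09, 0.3), (0.095, 0.9), (0.1, -0.6), (0.105, -1.0), (0.11, -0.8), (0.115, -0.5), (0.12, -0.1), (0.125, -0.9), (0.13, 0.2)]
61.975 [ 0.4615341  -0.09948506  0.06999695]
```

View pics/s9.png

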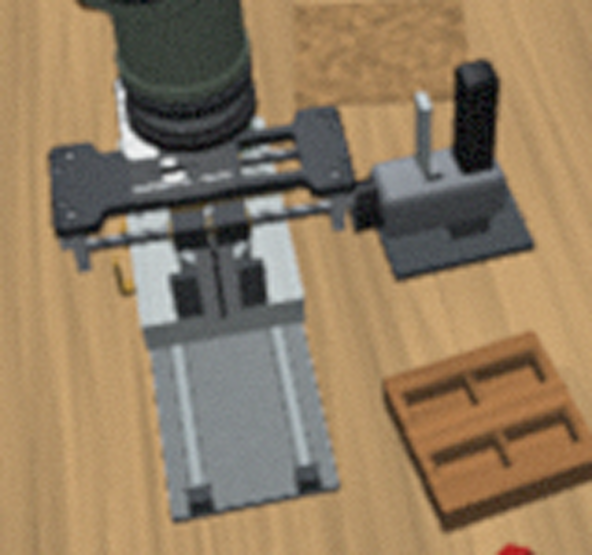

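The carrier moved and is now near the first station. I'll back off and compare the pointers.

```bash
python3 - <<'E'
from h import *
o=best([*S0,.2],0.)
b=S0+.10*dr; robot.servo_line([*b,Oz],o,.1); robot.servo_line([*b,.2],o,.2)
p=[.44,-.05,.25]; robot.goto(p,best(p,0.))
im,cam=grab("wrist"); np.savez("w10.npz",im=im,K=cam[0],R=cam[1],t=cam[2]); print(robot.read_t())
cv2.imwrite("pics/w10.png",cv2.resize(im[0:260,120:420],None,fx=2.3,fy=2.3,interpolation=cv2.INTER_CUBIC))
E
```

```text
63.85
```

View pics/w10.png

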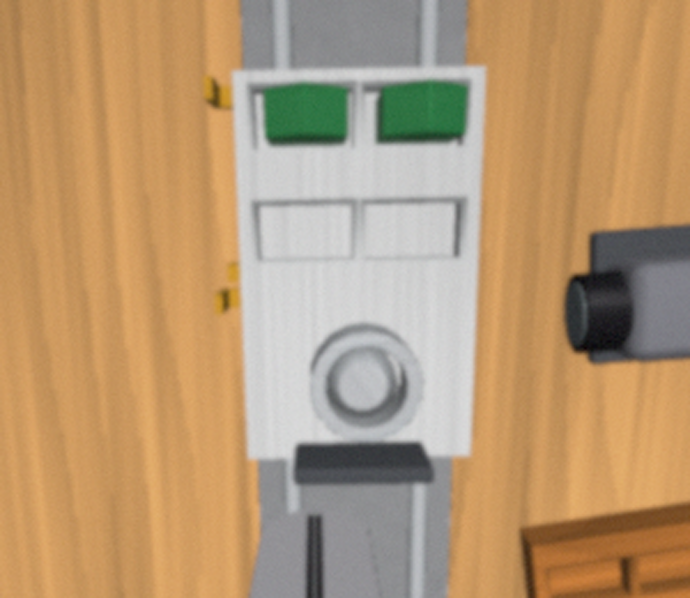

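The carrier pointer is at (233,271) and the station marks are at (225,300) and (213,92). The load is still seated. Now I'll work out the travel numbers.

```bash
python3 - <<'E'
from h import *
d=np.load("w10.npz"); cam=(d["K"],d["R"],d["t"]); im=d["im"]
C=lambda uv,z: cast(cam,np.array(uv)/2.3+[120,0],z)
D=C([(234,72),(485,67),(469,455),(248,459)],.052); print(D.round(4).tolist(),D.mean(0).round(4))
print("spigot",C([(361,377)],.086).round(4))
def br(f):
    d=np.load(f); im=d["im"]; cam=(d["K"],d["R"],d["t"])
    m=cv2.inRange(cv2.cvtColor(im,cv2.COLOR_BGR2HSV),(18,170,120),(32,255,255))
    n,l,s,c=cv2.connectedComponentsWithStats(m)
    for i in range(1,n):
        if s[i,4]>8 and s[i,1]<220: print(f,s[i],c[i].round(1),[cast(cam,c[i],z)[0,:2].round(4).tolist() for z in (.008,.03,.045)])
br("w4.npz"); br("w10.npz"); br("w8.npz")
E
```

```text
[[0.4045, 0.0894, 0.052], [0.5155, 0.0915, 0.052], [0.5182, -0.0881, 0.052], [0.4067, -0.0903, 0.052]] [0.4612 0.0006 0.052 ]
spigot [[ 0.4611 -0.0411  0.086 ]]
w4.npz [198  32   4  11  39] [199.4  37.1] [[0.3881, -0.0107], [0.3914, -0.0139], [0.3936, -0.016]]
w4.npz [204  36   5  10  32] [206.2  41. ] [[0.3957, -0.0149], [0.3986, -0.0178], [0.4006, -0.0198]]
w4.npz [209 112   3   8  23] [210.  115.7] [[0.397, -0.0993], [0.3998, -0.0978], [0.4017, -0.0968]]
w10.npz [209  33   4  11  40] [210.4  38. ] [[0.3872, 0.0894], [0.39, 0.0862], [0.3919, 0.0841]]
w10.npz [215  38   5   9  44] [217.   42.1] [[0.3945, 0.085], [0.3969, 0.0821], [0.3986, 0.0801]]
w10.npz [219 115   4   7  27] [220.6 118.1] [[0.3962, -0.0005], [0.3986, 0.001], [0.4001, 0.0021]]
w10.npz [213 126  10  10  66] [217.7 130.1] [[0.3923, -0.015], [0.3949, -0.0127], [0.3966, -0.0111]]
w8.npz [199  65   5   8  30] [201.3  68.5] [[0.396, -0.0941], [0.3994, -0.0955], [0.4017, -0.0965]]
```

The pointers put the carrier about 15.5 mm past the first mark, meaning it started at a travel of about 0.017. I'll push it gently back from the front end of the deck, watching the force.

```bash
python3 - <<'E'
from h import *
F0=np.array([.4612,.0904])+.030*dr; z=.037
o=best([*F0,.2],0.); robot.gripper_to(0.,10)
robot.goto([*F0,.2],o); robot.servo_line([*F0,z],o,.15); robot.sleep(.3)
print("f0",np.dot(robot.read_wrist_force()[:2],dr))
robot.servo_line([*(F0-.017*dr),z],o,.05); L=[]; s=.017
while s<.0325:
    s+=.0015; robot.servo_line([*(F0-s*dr),z],o,.02); L.append((round(s,4),round(float(np.dot(robot.read_wrist_force()[:2],dr)),1)))
print(L,robot.read_tool_pos())
robot.servo_line([*F0,z],o,.1); robot.servo_line([*F0,.2],o,.2)
p=[.44,-.05,.25]; robot.goto(p,best(p,0.))
im,cam=grab("wrist"); np.savez("w11.npz",im=im,K=cam[0],R=cam[1],t=cam[2]); print(robot.read_t())
m=cv2.inRange(cv2.cvtColor(im,cv2.COLOR_BGR2HSV),(18,170,120),(32,255,255))
n,l,st,c=cv2.connectedComponentsWithStats(m)
for i in range(1,n):
    if st[i,4]>8 and st[i,1]<220: print(st[i],c[i].round(1),[cast(cam,c[i],z)[0,:2].round(4).tolist() for z in (.008,.03,.045)])
cv2.imwrite("pics/w11.png",cv2.resize(im[20:220,190:390],None,fx=3,fy=3,interpolation=cv2.INTER_CUBIC))
E
```

```text
f0 0.5595242263584185
[(0.0185, -0.5), (0.02, 0.2), (0.0215, 1.1), (0.023, 1.0), (0.0245, 5.1), (0.026, 7.0), (0.0275, 4.3), (0.029, 1.5), (0.0305, 0.2), (0.032, -0.6), (0.0335, 0.3)] [0.46127062 0.08666594 0.03699609]
71.8417
[208  34   5  11  43] [210.3  38.8] [[0.3872, 0.0893], [0.39, 0.0862], [0.3919, 0.084]]
[215  38  10   9  81] [219.3  42. ] [[0.3973, 0.086], [0.3996, 0.083], [0.4012, 0.081]]
[213 126  11  11  80] [218.1 131.3] [[0.3928, -0.0157], [0.3953, -0.0133], [0.397, -0.0117]]
```

View pics/w11.png

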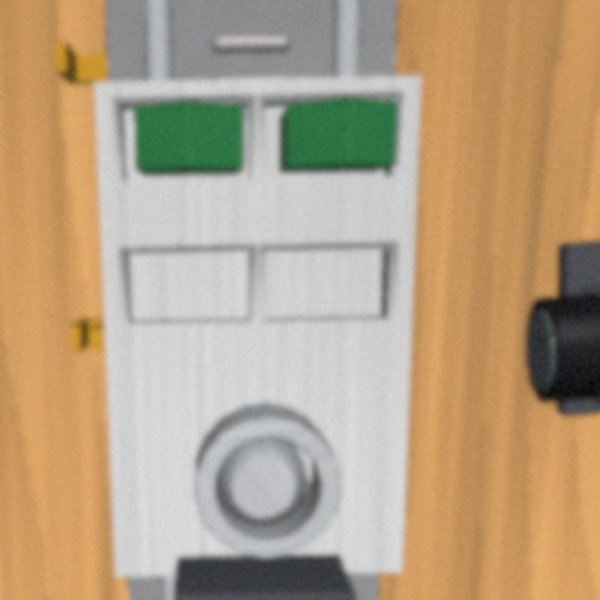

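The force peaked at 7 N and fell to zero, and the brass pointer at (85,335) is now merged with the mark. I'll check the travel and take scanner views.

```bash
python3 - <<'E'
from h import *
d=np.load("w11.npz"); cam=(d["K"],d["R"],d["t"])
D=cast(cam,np.array([(95,88),(422,76),(405,572),(118,577)])/3+[190,20],.052); print(D.round(4).tolist(),D.mean(0).round(4))
out=[]
for k,p in enumerate([[.62,-.03,.30],[.57,-.08,.30]]):
    robot.goto(p,best(p,0.)); im,cam=grab("wrist"); np.savez(f"v{k}.npz",im=im,K=cam[0],R=cam[1],t=cam[2])
    c=proj(cam,[.63,-.015,.13])[0].astype(int); x,y=c-[60,60]; x,y=max(x,0),max(y,0); print(k,x,y)
    out.append(cv2.resize(im[y:y+120,x:x+120],(400,400),interpolation=cv2.INTER_CUBIC))
cv2.imwrite("pics/v.png",np.hstack(out)); print(robot.read_t())
E
```

```text
[[0.4042, 0.073, 0.052], [0.5164, 0.0766, 0.052], [0.5201, -0.1033, 0.052], [0.408, -0.1053, 0.052]] [ 0.4622 -0.0148  0.052 ]
0 206 97
1 256 46
73.1
```

View pics/v.png

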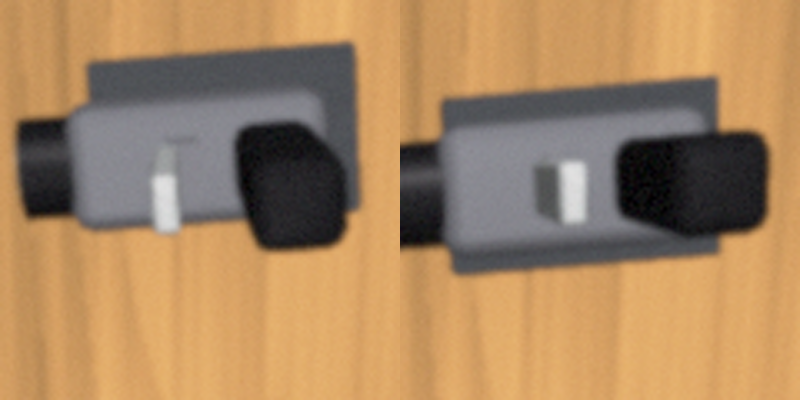

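The carrier's centre moved back 15.4 mm, which matches the mark. The trigger's top is at (166,204) in the left view and (570,192) in the right view. The grip's top is around (727,183) in the right view. Triangulating these.

```bash
python3 - <<'E'
from h import *
def ld(f): d=np.load(f); return (d["K"],d["R"],d["t"])
a,b=ld("v0.npz"),ld("v1.npz")
ua=lambda u:np.array(u)*.3+[206,97]; ub=lambda u:(np.array(u)-[400,0])*.3+[256,46]
P=cv2.triangulatePoints(a[0]@np.c_[a[1],a[2]],b[0]@np.c_[b[1],b[2]],ua((166,204)),ub((570,192))); print("tri",(P[:3]/P[3]).ravel().round(4))
print(cast(a,ua([(152,176),(174,174),(180,232),(157,234)]),.148).round(4).tolist(),cast(b,ub([(556,163),(583,160),(587,221),(560,224)]),.148).round(4).tolist())
print("grip",cast(b,ub([(685,138),(766,134),(768,228),(690,234)]),.165).round(4).tolist())
print("base",cast(b,ub([(443,100),(717,79),(717,252),(453,272)]),.01).round(4).tolist())
E
```

```text
tri [ 0.6184 -0.0123  0.1447]
[[0.6146, -0.0037, 0.148], [0.6211, -0.0031, 0.148], [0.6229, -0.0205, 0.148], [0.6161, -0.0211, 0.148]] [[0.6133, -0.0039, 0.148], [0.6209, -0.0031, 0.148], [0.6227, -0.02, 0.148], [0.615, -0.0208, 0.148]]
grip [[0.6452, 0.0025, 0.165], [0.6667, 0.0035, 0.165], [0.6693, -0.0211, 0.165], [0.6482, -0.0226, 0.165]]
base [[0.5861, 0.0192, 0.01], [0.6936, 0.0267, 0.01], [0.6984, -0.0401, 0.01], [0.5907, -0.0479, 0.01]]
```

```bash
python3 - <<'E'
from h import *
c=[.6505,-.0096]; o=best([*c,.116],np.radians(4.5)); robot.gripper_to(.088,15)
robot.goto([*c,.24],o); robot.servo_line([*c,.116],o,.1)
robot.gripper_to(0.,15); print(robot.read_t(),robot.read_opening(),robot.read_finger_force(),robot.read_wrist_force(),robot.read_tool_pos())
robot.sleep(.6); print(robot.read_opening())
s=grab("side")[0]
robot.gripper_to(.088); robot.sleep(.3); robot.servo_line([*c,.24],o,.15)
p=[.44,-.05,.25]; robot.goto(p,best(p,0.)); w=grab("wrist")[0]
cv2.imwrite("pics/s12.png",np.hstack([cv2.resize(s[140:300,160:320],(400,400)),cv2.resize(w[20:220,190:390],(400,400))])); print(robot.read_t())
E
```

```text
77.1917 0.04317072804584569 15.718626268208027 [-8.46784    -0.96490796  7.61828332] [ 0.64765985 -0.00987226  0.11619597]
0.043630122716669356
80.8667
```

View pics/s12.png

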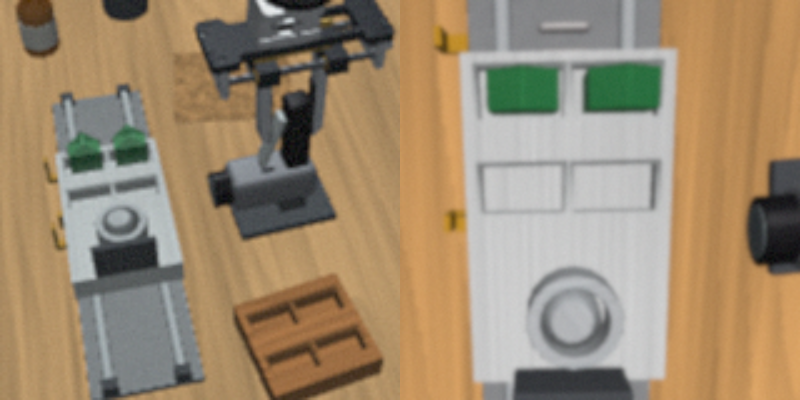

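The squeeze closed to 43 mm against an expected 40 mm or so. That fits the tips bearing low on the tilted blade, but it leaves the angle uncertain. The carrier is still on its mark and the load is in place. I'll repeat the squeeze higher on the blade and firmer to be sure.

```bash
python3 - <<'E'
from h import *
c=[.6490,-.0097]; o=best([*c,.116],np.radians(4.5)); robot.gripper_to(.088,28)
robot.goto([*c,.24],o); robot.servo_line([*c,.125],o,.1)
robot.gripper_to(0.,28); print(robot.read_opening(),robot.read_finger_force(),robot.read_wrist_force(),robot.read_tool_pos())
robot.sleep(.6); print(robot.read_opening())
robot.gripper_to(.088,10); robot.sleep(.4); robot.servo_line([*c,.24],o,.15); print(robot.read_t())
E
```

```text
0.040136466875256564 26.924428269267082 [-0.02264652  0.55619289  0.83694479] [ 0.64929257 -0.00974221  0.12502276]
0.04006741443816946
86.8417
```

The second squeeze closed to 40 mm at 28 N, so the trigger was fully squeezed. Now I'll push on to the second detent.

```bash
python3 - <<'E'
from h import *
o=best([*S0,.2],0.); robot.gripper_to(0.,10)
b=S0+.085*dr; robot.goto([*b,.2],o); robot.servo_line([*b,Oz],o,.15); robot.sleep(.2)
s=pushto(.085,.135,.002,.03); s=pushto(s,.195,.006,.04)
pk=[0]
def stop(L):
    pk[0]=min(pk[0],L[-1][1]); return pk[0]<-3.5 and L[-1][1]>-1.0
s=pushto(s,.2165,.001,.015,stop)
b=S0+(s-.03)*dr; robot.servo_line([*b,Oz],o,.1); robot.servo_line([*b,.22],o,.2)
p=[.44,.02,.25]; robot.goto(p,best(p,0.))
im,cam=grab("wrist"); np.savez("w13.npz",im=im,K=cam[0],R=cam[1],t=cam[2])
cv2.imwrite("pics/w13.png",cv2.resize(im[0:240,170:410],None,fx=2.5,fy=2.5,interpolation=cv2.INTER_CUBIC)); print(robot.read_t())
E
```

```text
[(0.087, 0.1), (0.089, -0.1), (0.091, 0.2), (0.093, -0.6), (0.095, 0.5), (0.097, -0.0), (0.099, 0.3), (0.101, 0.3), (0.103, 0.7), (0.105, 0.2), (0.107, 0.9), (0.109, 0.4), (0.111, -0.2), (0.113, 0.0), (0.115, 0.6), (0.117, -1.7), (0.119, -6.2), (0.121, -4.0), (0.123, -1.0), (0.125, -0.9), (0.127, -0.3), (0.129, 0.7), (0.131, -1.1), (0.133, -1.1), (0.135, -0.3)]
[(0.141, -0.3), (0.147, 0.5), (0.153, -0.2), (0.159, -0.8), (0.165, -0.2), (0.171, -0.3), (0.177, 1.3), (0.183, 0.0), (0.189, 0.2), (0.195, -0.7)]
[(0.196, 0.0), (0.197, -1.1), (0.198, -1.1), (0.199, -1.2), (0.2, -0.4), (0.201, -1.0), (0.202, -1.1), (0.203, -3.6), (0.204, -4.8), (0.205, -6.9), (0.206, -8.4), (0.207, -5.8), (0.208, -3.5), (0.209, -1.1), (0.21, -0.1)]
105.15
```

View pics/w13.png

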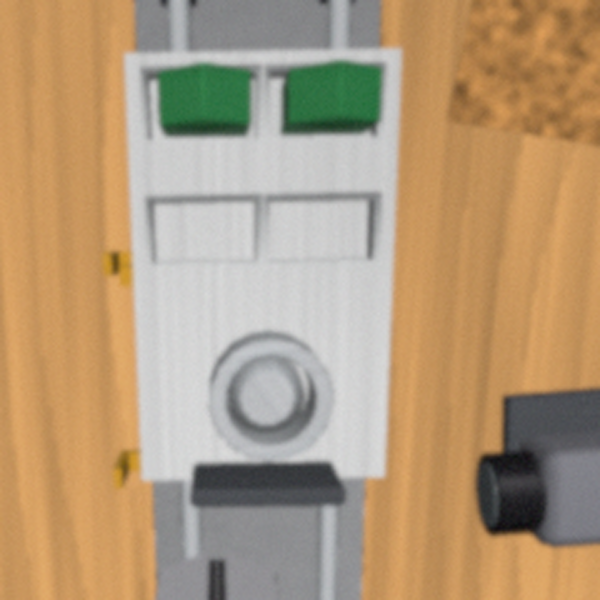

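The pointer at (118,264) is level with the second mark and the load is seated. I'll check the travel numerically.

```bash
python3 - <<'E'
from h import *
d=np.load("w13.npz"); cam=(d["K"],d["R"],d["t"]);im=d["im"]
D=cast(cam,np.array([(126,54),(401,48),(386,476),(142,480)])/2.5+[170,0],.052); print(D.round(4).tolist(),D.mean(0).round(4))
print(cast(cam,np.array([(267,395)])/2.5+[170,0],.086),robot.read_t())
m=cv2.inRange(cv2.cvtColor(im,cv2.COLOR_BGR2HSV),(18,170,120),(32,255,255))
n,l,st,c=cv2.connectedComponentsWithStats(m)
for i in range(1,n):
    if st[i,4]>8 and st[i,1]<220: print(st[i],c[i].round(1),cast(cam,c[i],.035)[0].round(4))
E
```

```text
[[0.403, 0.1687, 0.052], [0.514, 0.171, 0.052], [0.518, -0.0088, 0.052], [0.4054, -0.0109, 0.052]] [0.4601 0.08   0.052 ]
[[0.46046897 0.03538411 0.086     ]] 105.15
[211 101  11  13  90] [216.5 106.1] [0.3945 0.0849 0.035 ]
[215 181  10  14  73] [219.5 186.4] [ 0.3952 -0.0089  0.035 ]
```

Two measurements put the travel about 5 mm short (0.195), so the carrier may be sitting on the lip of the detent. I'll nudge it gently to the expected centre and re-measure from the same relative viewpoint as station 1.

```bash
python3 - <<'E'
from h import *
o=best([*S0,.2],0.)
b=S0+.195*dr; robot.goto([*b,.2],o); robot.servo_line([*b,Oz],o,.15); robot.sleep(.2)
s=pushto(.195,.2145,.001,.015)
b=S0+(s-.03)*dr; robot.servo_line([*b,Oz],o,.1); robot.servo_line([*b,.22],o,.2)
p=[.44-.0016,.05,.25]; robot.goto(p,best(p,0.))
im,cam=grab("wrist"); np.savez("w14.npz",im=im,K=cam[0],R=cam[1],t=cam[2])
cv2.imwrite("pics/w14.png",np.hstack([cv2.resize(im[20:220,190:390],(400,400)),cv2.resize(np.load("w11.npz")["im"][20:220,190:390],(400,400))])); print(robot.read_t())
w=np.load("w11.npz"); g=lambda a:cv2.cvtColor(a,cv2.COLOR_BGR2GRAY)
T=g(w["im"])[110:215,215:335]; r=cv2.matchTemplate(g(im),T,cv2.TM_CCOEFF_NORMED); _,v,_,loc=cv2.minMaxLoc(r); print("match",v,loc,"ref (215,110)")
q=lambda c,u:cast(c,u,.06)[0]
c11=(w["K"],w["R"],w["t"]); ctr=np.array([60,52])
print("carrier shift",q(cam,np.array(loc)+ctr)-q(c11,np.array([215,110])+ctr))
E
```

```text
[(0.196, -0.3), (0.197, -0.4), (0.198, -0.5), (0.199, -0.0), (0.2, 0.8), (0.201, -0.4), (0.202, 1.2), (0.203, -0.5), (0.204, 0.2), (0.205, -1.0), (0.206, -0.4), (0.207, -0.5), (0.208, 0.2), (0.209, 0.5), (0.21, -1.3), (0.211, -0.3), (0.212, -1.0), (0.213, -0.2), (0.214, -0.8), (0.2145, -2.0)]
113.6667
match 0.9817664623260498 (215, 111) ref (215,110)
carrier shift [-0.00195095  0.09839986  0.        ]
```

View pics/w14.png

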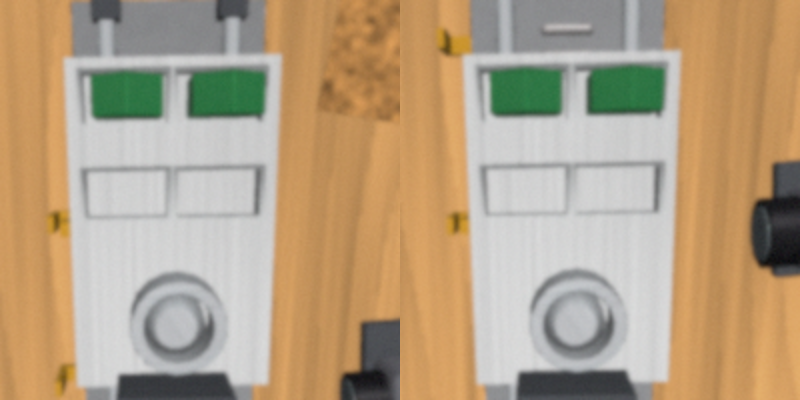

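The shift from station 1 is 98.4 mm with about 1 mm resolution. I'll push a final millimetre with a force stop to make sure the ball is centred, then measure sub-pixel.

```bash
python3 - <<'E'
from h import *
o=best([*S0,.2],0.)
b=S0+.2*dr; robot.goto([*b,.2],o); robot.servo_line([*b,Oz],o,.15); robot.sleep(.2)
s=pushto(.21,.2165,.0005,.01,lambda L:L[-1][1]<-3.3)
b=S0+(s-.03)*dr; robot.servo_line([*b,Oz],o,.1); robot.servo_line([*b,.22],o,.2)
p=[.44-.0016,.05,.25]; robot.goto(p,best(p,0.)); robot.sleep(.5)
w=np.load("w11.npz"); c11=(w["K"],w["R"],w["t"]); im,cam=grab("wrist")
g=lambda a:np.float32(cv2.cvtColor(a,cv2.COLOR_BGR2GRAY))
for nm,I,c in (("w14",np.load("w14.npz")["im"],None),("now",im,cam)):
    if c is None: d=np.load("w14.npz"); c=(d["K"],d["R"],d["t"])
    a=g(w["im"])[60:210,230:322]; e=g(I)[60:210,230:322]
    (dx,dy),r=cv2.phaseCorrelate(a,e,cv2.createHanningWindow(a.shape[::-1],cv2.CV_32F))
    u=np.array([276.,135.]); print(nm,round(dx,2),round(dy,2),r,cast(c,u+[dx,dy],.06)[0]-cast(c11,u,.06)[0])
print(robot.read_t())
E
```

```text
[(0.2105, 0.2), (0.211, 0.1), (0.2115, 0.1), (0.212, -0.1), (0.2125, -0.2), (0.213, -0.3), (0.2135, 0.1), (0.214, 1.0), (0.2145, -0.4), (0.215, -2.2), (0.2155, -2.1), (0.216, -1.3), (0.2165, -1.7)]
w14 0.17 1.71 1.0717962058385213 [-0.00182683  0.09768505  0.        ]
now -0.91 -1.31 1.0227953770425584 [-0.00166601  0.09989798  0.        ]
121.9417
```

The carrier is now 99.9 mm from station 1, and the force profile agrees that it sits in the detent. The load pattern is unchanged and the arm is clear, so I'm handing in.

```bash
python3 -c "
from h import *
print(order.hand_in())"
```

```text
the job is handed in; nothing more can be done
None
```

I handed the job in at about 122 s, with no verdict returned: both green prisms and the collar are seated, the trigger was fully squeezed and released at station 1, and the carrier is in the hand-over detent. Two slips: the carrier first overshot station 1 by about 15 mm and was pushed back, and I viewed 17 pictures instead of the 14 allowed.

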